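Ease the spring clip off the recliner's crank shaft with a forked wedge

ROBOT

A 7-joint arm with a two-finger parallel gripper is mounted at the origin on the work surface. World frame = base frame: x ahead of the robot, y to its left, z up, the work surface at z = 0. Lengths are in m, angles in degrees, forces in N, time in s.
With the tool pointing down it reaches from about 0.4 to 0.925 m from the base axis. Payload 5.6 kg.
Tool frame: the origin (TCP) lies on the centre line of the jaws, within the pads' length; the fingertips stand 17 mm ahead of it and the grasp point (between the pads) lies 2 mm behind it; z points along the fingers, y is the direction in which the jaws open and shut (so a half turn about z gives the same grasp; the last joint's range is limited). The gripper opens to 85 mm and grips with 20 to 120 N. Pads are 22 mm wide; open, the fingers measure 114 mm over their backs; the gripper's body (76 mm by 85 mm) begins 54 mm behind the grasp point. The pads swing forward as they close: fully open they stand 13 mm farther back than shut.
Start: joints at [-75, 26.786, -0.665, 91.828, 0.344, 61.387, -3.226], TCP at [0.195, 0.62, 0.248] pointing down, gripper open.
Joint ranges: [-144.91, 144.91], [-17.63, 115.5], [-89.93, 88.59], [15.96, 139.68], [-74.01, 254.01], [8.47, 105.57], [-167.45, 167.45]. Speed limits (degrees/s): [147.25, 147.25, 180, 180, 180, 180, 180].

INTERFACE

Orientations are given as a 3x3 rotation matrix whose columns are the frame's x, y, z axes.
In Python, from rig import read_state, eyes, arm gives the robot as it stands.
- The arm moves only by the shell command python3 -m handwheel 'ROWS' [FORCE]. ROWS is JSON, a list of rows, each a list of 7 numbers: the closure in counts, from 0 (fully open) to 255 (shut), then the shift along the tool's x, y, z in m, then the turn, a rotation vector about the tool's x, y, z in degrees. In form: [[hand, x, y, z, ax, ay, az], ...]. A call has 1 to 12 rows; each row shifts and turns the commanded pose from where the row before left it, along the tool's axes as they then stand; what a row does not reach is not made up. A row lasts 1/12 s, in which the tool goes at most 41.7 mm and 7.16 degrees, less where a joint would pass 70% of its speed; a pose out of reach is approached as far as the arm can. A call with a gripper value outside its range is refused whole. The fingers move at their own pace and stop on an object; FORCE is the grip in N (left out, the last holds). Time passes only in rows, so rows that do not move let the fingers close. It gives the time, the measured TCP pose, the force and the opening at its end, in the units of the state.
- read_state(): the state, without advancing time (a new reading comes with each control period).
- eyes.snapshot(name): name is "scene" or "top" or "wrist"; returns a dict with "img" (400x640x3 uint8, red, green, blue), "mtx" (3x3 intrinsics, pixels), "world_from_camera" (4x4, takes a point from camera to world coordinates); the wrist camera has in their place "tool_from_camera" (4x4, takes a point from camera to tool coordinates, whose origin is the TCP and whose axes are the flange's). Camera axes: x right, y up, looking along -z (the intrinsics and any distortion apply to the point x, -y, -z); pixel columns grow to the right and rows downward; lengths in m; the calibration is good to about 2 mm. A picture is of the moment at which its call begins: read the wrist's pose just before it. There is no depth.
- arm.hand_in(): hands the job in, once; it reports no verdict.
The state is a dict: "time": time; "q": joint angles; "joint_velocities": joint speeds; "joint_torque": joint torques, N m; "eef_pos": TCP position; "eef_rot": TCP orientation; "wrist_force": force on the tool from outside, world axes, zero at the start; "wrist_torque": the same for the moment, N m; "opening": finger opening in m.
Only numpy, scipy, OpenCV 4.12 (cv2) and the standard library are available. Lean on these libraries where they do the work, as an engineer would, in place of code of your own. Each camera call takes 0.05 s, during which the arm holds its last target.

TASK

To free the recliner's crank, slide the forked wedge flat along the crank arm and under the heel of the spring clip until the fork is fully home on the shaft and the clip has sprung out of its slots and ridden up the shaft; do not pull at the clip with the gripper while it is still seated. Then lift the clip off the shaft and leave it lying in the steel parts tray, with the wedge laid down flat on the console top clear of the gear unit and the tray. Do not disturb the other things on the console.

Things in the scene. Friction and masses are not known exactly. Their poses are not given: they have to be found in the camera images.
- shaft (a point): Axis of the gear unit's upright steel shaft, 16 mm thick, at the crank's upper face, 56 mm above the console; z up. The shaft rises 28 mm above that face. It has 2 mm deep slots in its +y and -y sides, 4 to 8.4 mm above the face; a bevel above each runs out to full thickness at 11.4 mm. The unit is fixed; its motor reaches 162 mm towards -y and is lower than the crank.
- crank_end (a point): Free end of the crank arm, on its upper face, axes as shaft, 70 mm from the shaft towards -x. The crank is a 6 mm steel plate: a round hub 44 mm across about the shaft, narrowing evenly to 20 mm wide here. Housing under and around it (130 x 110 mm, centred under the shaft) has its top 10 mm lower.
- clip_mid (a point): Dark steel U-shaped spring clip, 30 g, seated in the shaft's side slots by two sprung legs; this point is on the shaft axis, half-way up its 4 mm thick body, axes as shaft. Seated, it is 6 mm above the crank face, with a 4 mm gap under the clip. Raised 6 mm or more (under 10 N) the legs have spread and hold the clip up on the plain shaft by friction, perhaps tilted. Open end: +x, 14 mm ahead.
- clip_heel (a point): Middle of the clip's closed end, 12 mm towards -x from clip_mid, with a turned-up lip to 18.5 mm from the axis (6 mm gap under its edge): the wedge goes in under it, moving towards +x. Level with clip_mid, one each side, stand two stiff upright ears to lift the clip by once it is raised: 38 mm over their outer faces (y), 12 mm long (x), tops 10 mm above clip_mid.
- wedge_grip (a point): Forked wedge of grey nylon, 160 mm long, about 90 g, lying flat; this point is the middle of its weight, half-way up the 22 mm high, 26 mm wide handle, 11 mm above the flat underside. +x points to the fork's tips, 95 mm ahead. The handle runs from 65 mm behind to 25 mm ahead, then comes the 36 mm wide head. It is fully home when the shaft axis is 59 mm ahead: the gap's end meets the shaft.
- wedge_tip (a point): Middle between the tips of the wedge's fork, at its underside, axes as wedge_grip. Two tines, each 8 mm wide, with an open gap 20 mm wide and 44 mm long between them to straddle the shaft. Their top is a ramp: 2 mm thick at the tips, rising evenly to 16 mm at 52 mm behind them. Fully home, the ramp has raised the clip by about 8 mm.
- tray: Open steel parts tray, 150 (x) x 115 (y) x 22 mm high, walls and floor 3 mm; origin at the centre of its underside, x along its long side, z up. Loose, 450 g. It and the wedge may lie on either side of the gear unit.
- remote_a: Long black remote control, 200 x 50 x 18 mm. A bystander, not to be disturbed; origin at its underside.
- remote_b: Short black remote control, 160 x 44 x 18 mm. A bystander, not to be disturbed; origin at its underside.
- screwdriver: Screwdriver with a black handle, 190 mm long, up to about 30 mm thick. A bystander, not to be disturbed; origin at its underside.
- spanner: Steel open-ended spanner, 170 mm long. A bystander, not to be disturbed; origin at its underside.
- oil: White oil bottle with a black cap, 40 mm across, 105 mm tall, standing. A bystander, not to be disturbed; origin at its underside.
- spare_crank: Spare steel crank lying loose on the console, 92 x 44 x 6 mm. A bystander, not to be disturbed; origin at its underside.
- screw_jar: Clear screw jar with a steel lid, 56 mm across, 55 mm tall, standing. A bystander, not to be disturbed; origin at its underside.
Mind the look-alikes: they are no part of the job. Several things have the shape of the tray; the one meant has the colours described above.

How it is judged (in metres and radians):
On the way:
1. the wedge is home under the clip (grip point within 64 mm of the shaft axis, flat on the crank, tips past the shaft) and the clip is raised at least 5.5 mm, still round the shaft (z of clip_mid in the frame of shaft above 0.0115 m and horizontal distance between clip_mid and shaft below 0.008 m and horizontal distance between wedge_grip and shaft below 0.064 m and z of wedge_grip in the frame of shaft below 0.018 m and x of wedge_tip in the frame of shaft above 0.02 m and z of wedge_tip in the frame of shaft above -0.005 m), for 0.2 s.
At the end, for the whole second after the job is handed in: The clip lies at rest in the tray (centre inside its outline, under 20 mm above its underside), the tray stands level, and the wedge lies at rest flat on the console top (within 0.12 rad), its grip point over 100 mm from the shaft and over 80 mm from the tray's centre (x of clip_mid in the frame of tray between -0.075 and 0.075 m and y of clip_mid in the frame of tray between -0.0575 and 0.0575 m and z of clip_mid in the frame of tray below 0.02 m and angle between tray's own z axis and vertical below 0.1 rad and height (world z) of tray below 0.005 m and linear speed of each of clip, wedge below 0.02 m/s and height (world z) of wedge_grip below 0.018 m and angle between wedge_grip's own z axis and vertical below 0.12 rad and horizontal distance between wedge_grip and shaft above 0.1 m and horizontal distance between wedge_grip and tray above 0.08 m); the robot touches nothing.
It fails at once if the gripper takes hold of the clip while it is still seated on the shaft (raised less than 2 mm) (contact force between the fingers and clip above 1.5 N and z of clip_mid in the frame of shaft between 0 and 0.008 m and horizontal distance between clip_mid and shaft below 0.015 m).
It fails at once if a bystander is moved by more than 30 mm (distance of any of remote_a, remote_b, screwdriver, spanner, oil, spare_crank, screw_jar from where it was at the start of the episode above 0.03 m).
It also fails if it takes over 70 s, if anything falls off the work surface, if the arm or the gripper's body presses on something with over 40 N, if the wrist force passes 120 N, or if a joint passes its speed limit or range.

## Working session

There is one attempt and no reset: what is moved stays moved. The work goes in short steps, Python scripts to look and compute and a shell command to move; the robot and the scene stay as the last step left them, time stands still between calls to the robot, and variables do not carry over. Pictures are saved under pics/ and viewed, and the job is handed in when it is done.

```bash
ls; mkdir -p pics; python3 - <<'E'
from rig import read_state, eyes, arm
import cv2
s=read_state();print(s['time'],s['eef_pos'],s['eef_rot'],s['opening'])
for n in("scene","top","wrist"):
    d=eyes.snapshot(n);cv2.imwrite(f"pics/{n}0.png",d["img"][:,:,::-1]);print(n,d['mtx'],d.get('world_from_camera',d.get('tool_from_camera')),[k for k in d])
E
```

```text
pics
0.0 [0.19497018 0.61949812 0.24731472] [[-9.53885800e-01  3.00169439e-01 -4.33413533e-04]
 [ 3.00169729e-01  9.53884162e-01 -1.77169428e-03]
 [-1.18382173e-04 -1.82009164e-03 -9.99998337e-01]] 0.08538405640750688
scene [[381.48171216   0.         321.56918317]
 [  0.         381.48171216 205.14811519]
 [  0.           0.           1.        ]] [[-0.59694858 -0.64455264  0.47770732  1.09376948]
 [ 0.80224519 -0.48507528  0.34800091  0.31565883]
 [ 0.00741911  0.59097705  0.80665425  0.95611086]
 [ 0.          0.          0.          1.        ]] ['img', 'mtx', 'world_from_camera']
top [[421.25638292   0.         320.91401303]
 [  0.         421.25638292 198.80284761]
 [  0.           0.           1.        ]] [[ 2.55201554e-03  9.85279164e-01 -1.70934068e-01  3.72147337e-01]
 [-9.99930610e-01  5.48448510e-04 -1.17674820e-02 -7.23525019e-02]
 [-1.15005063e-02  1.70952237e-01  9.85212196e-01  1.18153678e+00]
 [ 0.00000000e+00  0.00000000e+00  0.00000000e+00  1.00000000e+00]] ['img', 'mtx', 'world_from_camera']
wrist [[333.83992631   0.         319.09937989]
 [  0.         333.83992631 196.17801557]
 [  0.           0.           1.        ]] [[-4.32034821e-04  9.49379290e-01  3.14131783e-01  8.14257039e-02]
 [ 9.99999858e-01  3.11953220e-04  4.32534496e-04 -2.09468733e-04]
 [ 3.12644872e-04  3.14131925e-01 -9.49379290e-01 -1.25596611e-01]
 [ 0.00000000e+00  0.00000000e+00  0.00000000e+00  1.00000000e+00]] ['img', 'mtx', 'tool_from_camera']
```

View pics/top0.png

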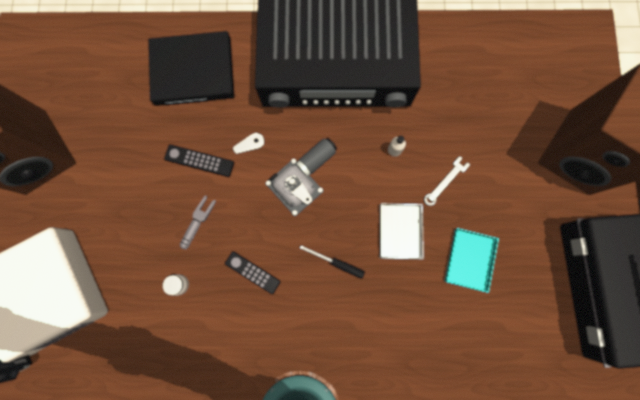

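View pics/scene0.png

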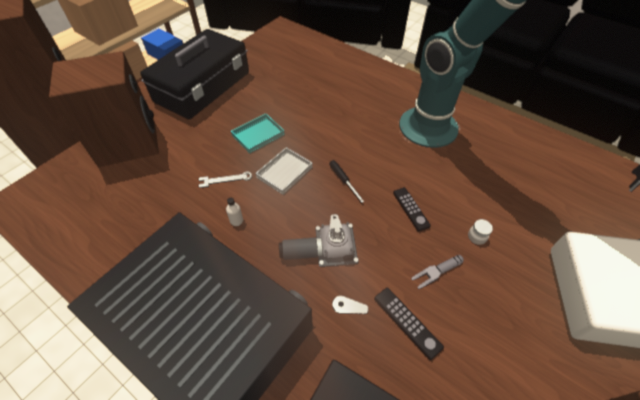

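View pics/wrist0.png

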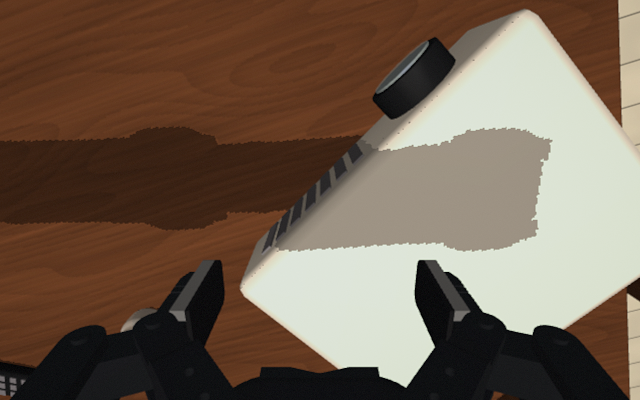

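The top view shows the wedge at about (197,222) with its fork towards (208,203). The gear unit is at (297,188) with its motor to the upper right, and the steel tray is at (402,231). I'll enlarge these.

```bash
cat > h.py <<'E'
import numpy as np, cv2
from rig import read_state, eyes, arm
from scipy.spatial.transform import Rotation as R
def cam(name):
    s=read_state(); d=eyes.snapshot(name)
    if name=="wrist":
        T=np.eye(4);T[:3,:3]=s['eef_rot'];T[:3,3]=s['eef_pos'];W=T@d['tool_from_camera']
    else: W=d['world_from_camera']
    return d['img'][:,:,::-1].copy(),d['mtx'],W
def p2w(K,W,u,v,z):
    r=W[:3,:3]@np.array([(u-K[0,2])/K[0,0],-(v-K[1,2])/K[1,1],-1]);o=W[:3,3]
    return o+r*(z-o[2])/r[2]
def w2p(K,W,P):
    c=W[:3,:3].T@(np.array(P)-W[:3,3]);return K[0,2]+K[0,0]*c[0]/-c[2],K[1,2]+K[1,1]*c[1]/c[2]
def crop(img,u0,v0,u1,v1,f,name):
    c=cv2.resize(img[v0:v1,u0:u1],None,fx=f,fy=f,interpolation=cv2.INTER_CUBIC);cv2.imwrite(f"pics/{name}.png",c)
def go(P,yaw):
    """print tool-frame shift & turn from measured pose to TCP P, tool down with jaw axis (tool y) at yaw deg in world"""
    s=read_state();Rm=np.array(s['eef_rot']);y=np.array([np.cos(np.radians(yaw)),np.sin(np.radians(yaw)),0]);z=np.array([0,0,-1.])
    if yaw is None: y=Rm[:,1]
    best=None
    for sg in(1,-1):
        G=np.c_[np.cross(sg*y,z),sg*y,z];rv=R.from_matrix(Rm.T@G).as_rotvec(degrees=True)
        print("turn",rv.round(2),"shift after turn frame",(G.T@(np.array(P)-s['eef_pos'])).round(4))
    print("shift now frame",(Rm.T@(np.array(P)-s['eef_pos'])).round(4))
E
python3 - <<'E'
from h import *
i,K,W=cam("top")
crop(i,255,130,345,220,8,"top_gear");crop(i,165,185,225,260,8,"top_wedge");crop(i,365,190,505,300,5,"top_tray")
i2,K2,W2=cam("scene")
crop(i2,270,200,370,275,8,"sc_gear");crop(i2,400,240,475,295,8,"sc_wedge")
np.savez("cams.npz",K=K,W=W,K2=K2,W2=W2)
for n,u,v in(("gear",297,188),("wedge",197,222),("tray",402,231)): print(n,p2w(K,W,u,v,0.02))
E
```

```text
gear [0.60447954 0.00887644 0.02      ]
wedge [0.50799088 0.28606577 0.02      ]
tray [ 0.4837384  -0.28219373  0.02      ]
```

View pics/top_gear.png

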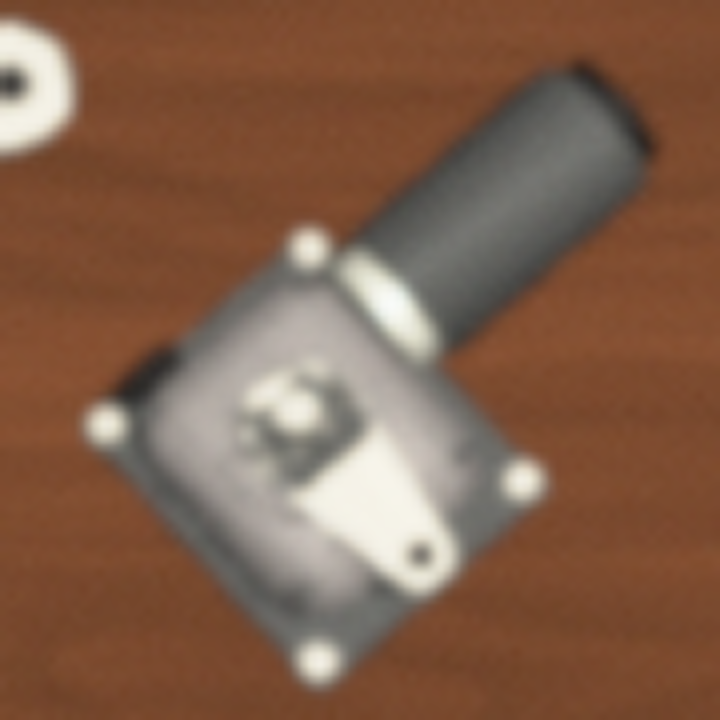

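View pics/top_wedge.png

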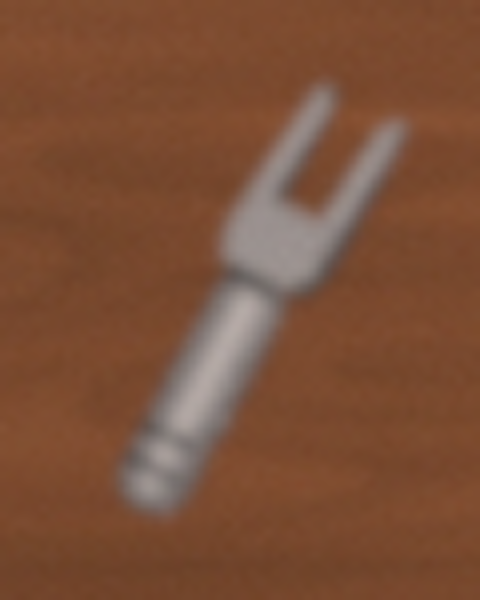

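View pics/top_tray.png

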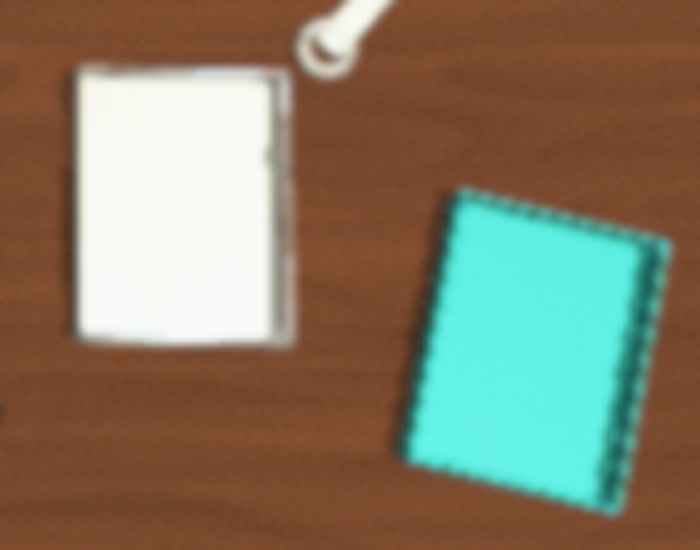

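View pics/sc_gear.png

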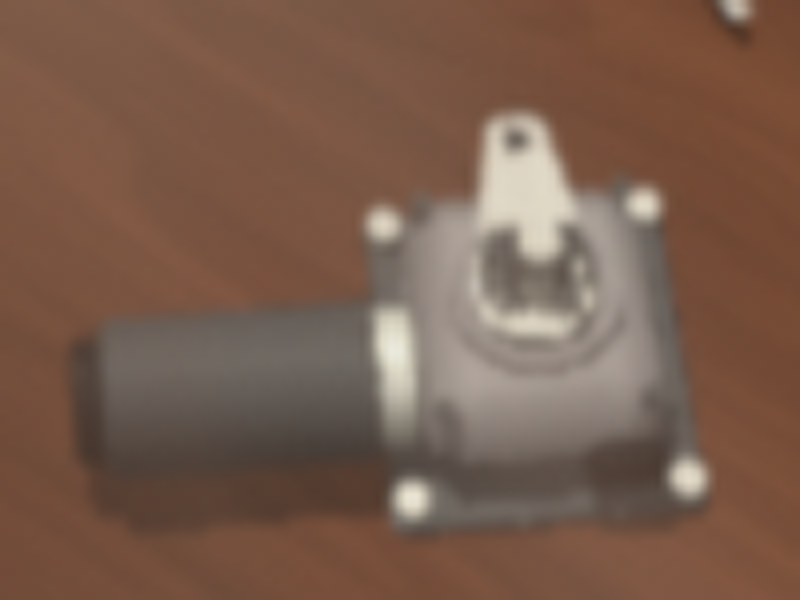

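```bash
python3 - <<'E'
from h import *
c=np.load("cams.npz");K,W,K2,W2=[c[k] for k in("K","W","K2","W2")]
t=p2w(K,W,165+155/8,185+510/8,.011);f=p2w(K,W,165+362/8,185+104/8,.002)
d=f-t;yaw=np.degrees(np.arctan2(d[1],d[0]));print("tail",t,"tip",f,np.linalg.norm(d[:2]),yaw)
g=f-95e-3*np.array([np.cos(np.radians(yaw)),np.sin(np.radians(yaw)),0]);print("grip",g)
s=p2w(K,W,255+297/8,130+408/8,.084);e=p2w(K,W,255+421/8,130+553/8,.056);print("shafttop",s,"hole",e,np.degrees(np.arctan2(*(s-e)[1::-1])))
# bolts, housing corners
for a in((308,248),(105,425),(523,482),(319,661)):print(p2w(K,W,255+a[0]/8,130+a[1]/8,.03).round(3))
for a in((78,70),(288,72),(292,345),(80,342)):print("tray",p2w(K,W,365+a[0]/5,190+a[1]/5,.022).round(3))
go([g[0],g[1],.2],yaw+90)
E
```

```text
tail [0.43441041 0.32002937 0.011     ] tip [0.57894472 0.25735071 0.002     ] 0.15753977666323232 -23.44441899615783
grip [0.49178731 0.29514734 0.002     ]
shafttop [0.61070155 0.01764127 0.084     ] hole [ 0.56652069 -0.02286101  0.056     ] 42.512674883990435
[0.68  0.019 0.03 ]
[0.616 0.089 0.03 ]
[ 0.596 -0.057  0.03 ]
[0.533 0.013 0.03 ]
tray [ 0.559 -0.225  0.022]
tray [ 0.558 -0.341  0.022]
tray [ 0.407 -0.338  0.022]
tray [ 0.409 -0.223  0.022]
turn [-0.05  0.01  5.98] shift after turn frame [-0.4014 -0.1798  0.0478]
turn [-1.0000e-02 -7.0000e-02 -1.7402e+02] shift after turn frame [0.4014 0.1798 0.0478]
shift now frame [-0.3805 -0.2206  0.0481]
```

```bash
python3 -m handwheel '[[0,-0.0346,-0.02,0.0044,0,0,0],[0,-0.0346,-0.02,0.0044,0,0,0],[0,-0.0346,-0.02,0.0044,0,0,0],[0,-0.0346,-0.02,0.0044,0,0,0],[0,-0.0346,-0.02,0.0044,0,0,0],[0,-0.0346,-0.02,0.0044,0,0,0],[0,-0.0346,-0.02,0.0044,0,0,0],[0,-0.0346,-0.02,0.0044,0,0,0],[0,-0.0346,-0.02,0.0044,0,0,0],[0,-0.0346,-0.02,0.0044,0,0,0],[0,-0.0346,-0.02,0.0044,0,0,6],[0,0,0,0,0,0,0]]' 40
python3 - <<'E'
from h import *
i,K,W=cam("wrist");cv2.imwrite("pics/w1.png",i);np.savez("w1.npz",K=K,W=W);print(read_state()['eef_pos'],read_state()['time'])
E
```

```text
time: 1.25
eef_pos: [0.4979, 0.2871, 0.1994]
eef_rot: [[-0.911, 0.413, 0.003], [0.413, 0.911, -0.005], [-0.005, -0.003, -1.0]]
wrist_force: [0.2, -0.6, -0.0]
opening: 0.0852
[0.49522792 0.29093117 0.19948166] 1.3
```

View pics/w1.png

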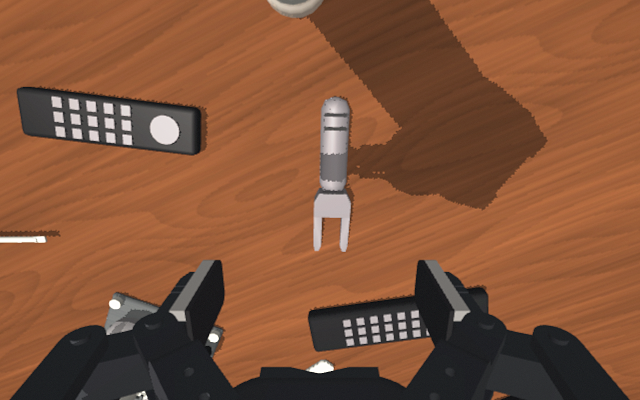

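```bash

python3 - <<'E'
from h import *
i,K,W=cam("wrist");np.savez("w1.npz",K=K,W=W);print(read_state()['eef_pos'],read_state()['time'])
crop(i,290,85,380,260,4,"w1c")
crop(i,290,85,380,160,8,"w1c")
crop(i,290,180,380,255,8,"w1d")
E
```

```text
[0.49323882 0.29398722 0.19960545] 1.35
```

View pics/w1c.png

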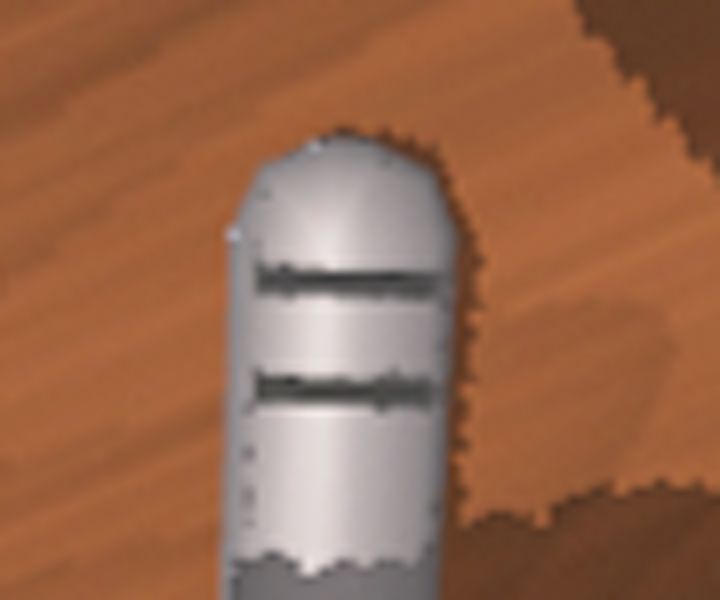

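View pics/w1d.png

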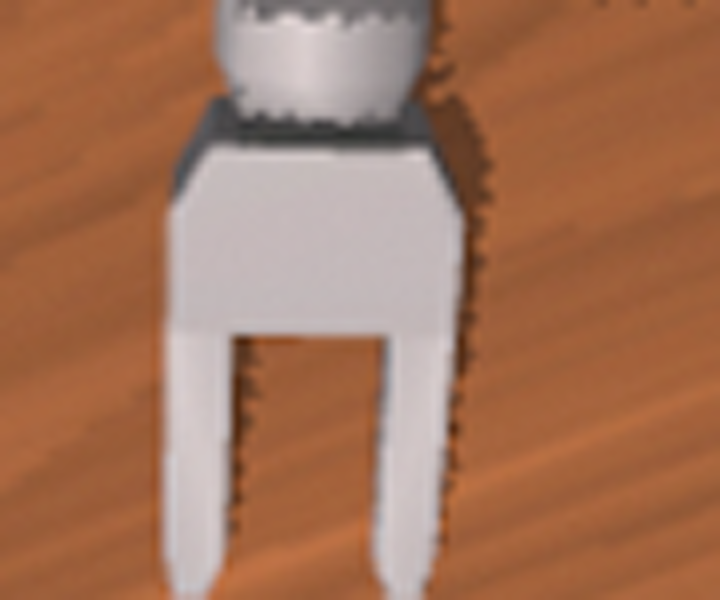

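```bash

python3 - <<'E'
from h import *
c=np.load("w1.npz");K,W=c['K'],c['W']
P=lambda a,o,z:p2w(K,W,290+a[0]/8,o+a[1]/8,z)
tail=P((341.5,140),85,.011);h=P((341.5,235),85,.011);g=P((311,336),180,.0138)
tip=P((299,597),180,.001);n=P((323,60),180,.011)
hs=P((318,215),180,.016)
for a,b in((h,g),(h,tip),(tail,n),(g,tip),(n,hs)):d=(b-a)[:2];print(np.linalg.norm(d),np.degrees(np.arctan2(d[1],d[0])))
d=(tip-tail)[:2];y=np.arctan2(d[1],d[0]);u=np.array([np.cos(y),np.sin(y)])
print(np.degrees(y),"grip from tip",tip[:2]-.095*u,"from gap",g[:2]-.051*u,"from tail",tail[:2]+.065*u)
s=read_state();print(s['eef_pos'],np.degrees(np.arctan2(s['eef_rot'][1][1],s['eef_rot'][0][1]))-90)
E
```

```text
0.10553890140445686 -25.440015710184124
0.14926698207178113 -25.373077065442395
0.08051139453743614 -24.914876596321154
0.043728326530340686 -25.21151957302216
0.018445003117657198 -25.799611405731383
-25.236859038172867 grip from tip [0.49766696 0.30097811] from gap [0.49790446 0.30084479] from tail [0.49789353 0.30087132]
[0.49323882 0.29398722 0.19960545] -23.699881141709426
```

```bash

python3 - <<'E'
from h import *
go([.609,.016,.2],42.5+90)
E
```

```text
turn [-4.00e-02 -2.00e-02 -6.62e+01] shift after turn frame [ 0.1025 -0.2832 -0.0004]
turn [-2.000e-02  5.000e-02  1.138e+02] shift after turn frame [-0.1025  0.2832 -0.0004]
shift now frame [-2.177e-01 -2.080e-01 -2.000e-04]
```

```bash
python3 -m handwheel '[[0,-0.031,-0.0297,0,0,0,0],[0,-0.031,-0.0297,0,0,0,0],[0,-0.031,-0.0297,0,0,0,0],[0,-0.031,-0.0297,0,0,0,0],[0,-0.031,-0.0297,0,0,0,0],[0,-0.031,-0.0297,0,0,0,0],[0,-0.0317,-0.0298,0,0,0,-6.62],[0,0,0,0,0,0,-6.62],[0,0,0,0,0,0,-6.62],[0,0,0,0,0,0,-6.62],[0,0,0,0,0,0,-6.62],[0,0,0,0,0,0,-6.62]]' 40 >/dev/null
python3 -m handwheel '[[0,0,0,0,0,0,-6.62],[0,0,0,0,0,0,-6.62],[0,0,0,0,0,0,-6.62],[0,0,0,0,0,0,-6.62],[0,0,0,0,0,0,0],[0,0,0,0,0,0,0]]'
python3 - <<'E'
from h import *
i,K,W=cam("wrist");np.savez("w2.npz",K=K,W=W);print(read_state()['eef_pos'],read_state()['time'])
cv2.imwrite("pics/w2.png",i)
crop(i,240,100,390,230,5,"w2c")
E
```

```text
time: 2.85
eef_pos: [0.6052, 0.0288, 0.2]
eef_rot: [[-0.735, -0.678, 0.0], [-0.678, 0.735, 0.001], [-0.001, 0.001, -1.0]]
wrist_force: [-0.8, -0.0, 0.5]
opening: 0.0852
[0.60518943 0.02845608 0.19997959] 2.9
```

View pics/w2.png

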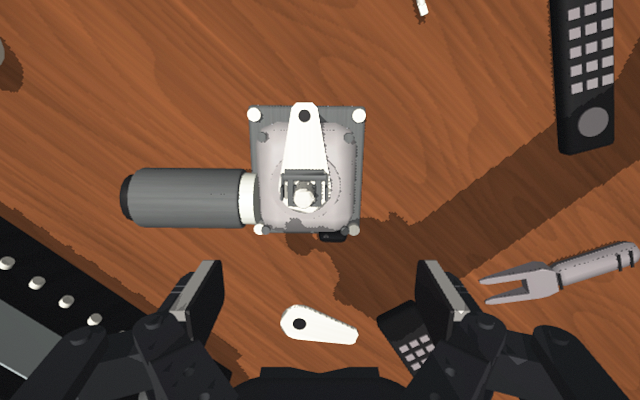

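View pics/w2c.png

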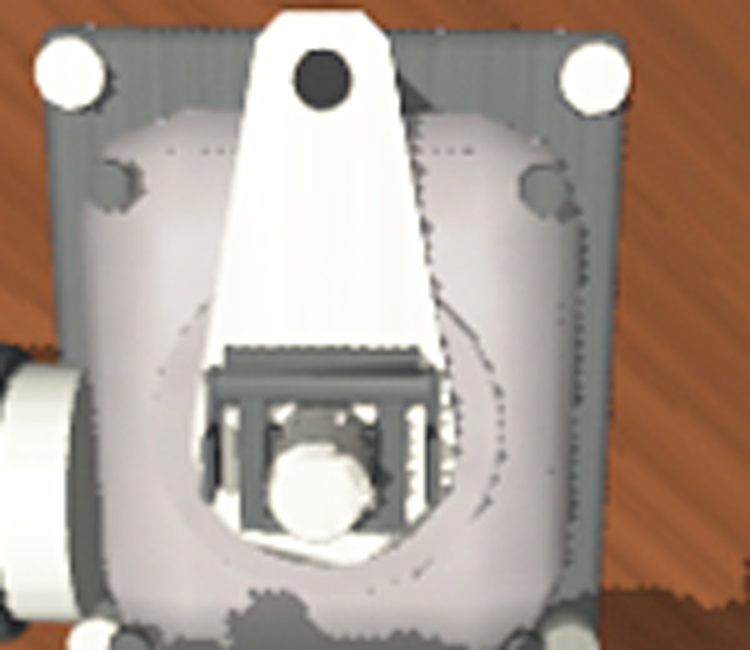

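```bash

python3 - <<'E'
from h import *
c=np.load("w2.npz");K,W=c['K'],c['W']
P=lambda a,z:p2w(K,W,240+a[0]/5,100+a[1]/5,z)
top=P((322,492),.084);e=P((323,10),.056);a=P((324,40),.056);b=P((322.5,370),.056);hb=P((330,565),.056)
h=P((322,80),.056)
print("top",top,"end",e,"hub",hb,"hole",h)
for p,q in((a,b),(e,b),(h,top),(e,top)):d=(q-p)[:2];print(np.linalg.norm(d),np.degrees(np.arctan2(d[1],d[0])))
# housing corner bolts
B=[P(x,.046) for x in((70,72),(596,78))]
d=(B[0]-B[1])[:2];print("bolts",B,np.degrees(np.arctan2(d[1],d[0])))
e1=P((205,430),.070);e2=P((440,430),.070);print("ears",np.linalg.norm(e1-e2),(e1+e2)/2)
# project prediction
for yaw in(42,43,44):
  y=np.radians(yaw);u=np.array([np.cos(y),np.sin(y),0])
  print(yaw,[( (np.array(w2p(K,W,top*[1,1,0]+[0,0,.056]-u*d_))-[240,100])*5).round(0) for d_ in(80,70,22,-22) for d_ in [d_/1000]])
E
```

```text
top [0.61277367 0.02126708 0.084     ] end [ 0.56155491 -0.02597223  0.056     ] hub [0.62961041 0.03668606 0.056     ] hole [ 0.56957334 -0.01899296  0.056     ]
0.05321759817187218 41.62761104270351
0.05773617161204193 41.80299988291676
0.05905200986126718 42.9823147264846
0.06967720644968088 42.685492613953315
bolts [array([ 0.59739313, -0.04980761,  0.046     ]), array([0.53990745, 0.01397653, 0.046     ])] -47.97313919982113
ears 0.037519485931638785 [0.60885671 0.01709833 0.07      ]
42 [array([328., -60.]), array([328.,   8.]), array([329., 311.]), array([329., 561.])]
43 [array([319., -60.]), array([321.,   8.]), array([326., 311.]), array([331., 561.])]
44 [array([310., -60.]), array([313.,   8.]), array([324., 311.]), array([333., 560.])]
```

```bash

python3 - <<'E'
from h import *
go([.4888,.3052,.08],-25.3+90)
E
```

```text
turn [4.000e-02 1.000e-02 6.797e+01] shift after turn frame [0.2235 0.2005 0.12  ]
turn [-1.0000e-02  4.0000e-02 -1.1203e+02] shift after turn frame [-0.2235 -0.2005  0.12  ]
shift now frame [-0.1019  0.2823  0.1201]
```

```bash
python3 -m handwheel '[[0,-0.0127,0.0353,0,0,0,0],[0,-0.0127,0.0353,0,0,0,0],[0,-0.0127,0.0353,0,0,0,0],[0,-0.0127,0.0353,0,0,0,0],[0,-0.0127,0.0353,0,0,0,0],[0,-0.0127,0.0353,0,0,0,0],[0,-0.0127,0.0353,0,0,0,0],[0,-0.0127,0.0353,0,0,0,6.8],[0,0,0,0.01,0,0,6.8],[0,0,0,0.01,0,0,6.8],[0,0,0,0.01,0,0,6.8],[0,0,0,0.01,0,0,6.8]]' 40 >/dev/null
python3 -m handwheel '[[0,0,0,0.01,0,0,6.8],[0,0,0,0.01,0,0,6.8],[0,0,0,0.01,0,0,6.8],[0,0,0,0.02,0,0,6.8],[0,0,0,0.02,0,0,6.8],[0,0,0,0.01,0,0,0],[0,0,0,0,0,0,0]]'
python3 - <<'E'
from h import *
go([.4888,.3052,.019],-25.3+90)
i,K,W=cam("wrist");np.savez("w3.npz",K=K,W=W)
cv2.imwrite("pics/w3.png",i)
E
```

```text
time: 4.48
eef_pos: [0.4865, 0.3032, 0.0777]
eef_rot: [[-0.906, 0.424, -0.004], [0.424, 0.906, -0.003], [0.002, -0.004, -1.0]]
wrist_force: [-0.0, 0.6, 0.3]
opening: 0.0853
turn [-0.23 -0.11  0.21] shift after turn frame [-0.0012  0.0028  0.0587]
turn [   0.18   -0.36 -179.79] shift after turn frame [ 0.0012 -0.0028  0.0587]
shift now frame [-0.0014  0.003   0.0587]
```

View pics/w3.png

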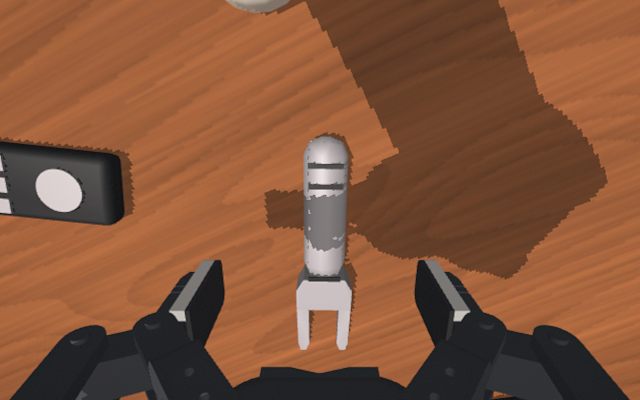

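```bash
python3 -m handwheel '[[0,-0.0006,0.0015,0.02,0,0,0],[0,-0.0006,0.0015,0.019,0,0,0],[0,0,0,0.012,0,0,0],[0,0,0,0.0077,0,0,0],[0,0,0,0,0,0,0],[150,0,0,0,0,0,0],[150,0,0,0,0,0,0],[200,0,0,0,0,0,0],[255,0,0,0,0,0,0],[255,0,0,0,0,0,0],[255,0,0,0,0,0,0],[255,0,0,0,0,0,0]]' 40
python3 - <<'E'
from h import *
s=read_state();print(s['eef_pos'],s['opening'])
i,K,W=cam("wrist");np.savez("w4.npz",K=K,W=W)
cv2.imwrite("pics/w4.png",i)
E
```

```text
time: 5.53
eef_pos: [0.4912, 0.3061, 0.022]
eef_rot: [[-0.904, 0.427, 0.001], [0.427, 0.904, 0.001], [-0.001, 0.001, -1.0]]
wrist_force: [-0.5, -0.9, 6.2]
opening: 0.0251
[0.4911872  0.30606032 0.02196888] 0.025081628049464542
```

View pics/w4.png

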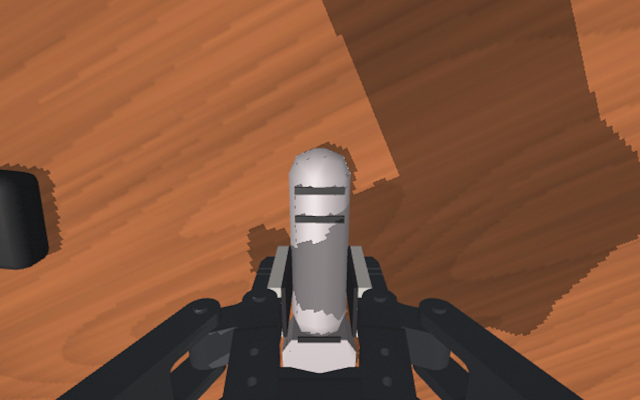

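The wedge is held: the opening is 25 mm and the handle sits centred between the fingers at about (320,250). I'll lift it and carry it to the pre-insertion point.

```bash
python3 -m handwheel '[[255,0,0,-0.02,0,0,0],[255,0,0,-0.03,0,0,0],[255,0,0,-0.03,0,0,0],[255,0,0,-0.03,0,0,0],[255,0,0,-0.02,0,0,-6.76],[255,0,0,0,0,0,-6.76],[255,0,0,0,0,0,-6.76],[255,0,0,0,0,0,-6.76],[255,0,0,0,0,0,-6.76],[255,0,0,0,0,0,-6.76],[255,0,0,0,0,0,-6.76],[255,0,0,0,0,0,-6.76]]' 60 
python3 - <<'E'
from h import *
go([.5127,-.0699,.15],42.3+90)
E
```

```text
time: 6.58
eef_pos: [0.4903, 0.3054, 0.1507]
eef_rot: [[-0.873, -0.487, -0.001], [-0.487, 0.873, -0.001], [0.001, -0.0, -1.0]]
wrist_force: [-0.3, -0.9, -1.8]
opening: 0.0244
turn [ -0.    -0.06 -13.15] shift after turn frame [ 0.236  -0.2927  0.0007]
turn [-9.0000e-02  0.0000e+00  1.6685e+02] shift after turn frame [-0.236   0.2927  0.0007]
shift now frame [ 0.1632 -0.3387  0.001 ]
```

```bash
python3 -m handwheel '[[255,0,0,0,0,0,-6.7],[255,0,0,0,0,0,-6.6],[255,0.0236,-0.0293,0,0,0,0],[255,0.0236,-0.0293,0,0,0,0],[255,0.0236,-0.0293,0,0,0,0],[255,0.0236,-0.0293,0,0,0,0],[255,0.0236,-0.0293,0,0,0,0],[255,0.0236,-0.0293,0,0,0,0],[255,0.0236,-0.0293,0,0,0,0],[255,0.0236,-0.0293,0,0,0,0],[255,0.0236,-0.0293,0,0,0,0],[255,0.0236,-0.0293,0,0,0,0]]'
python3 -m handwheel '[[255,0,0,0,0,0,0],[255,0,0,0,0,0,0],[255,0,0,0,0,0,0]]'
python3 - <<'E'
from h import *
go([.5127,-.0699,.15],42.3+90)
i,K,W=cam("wrist");np.savez("w5.npz",K=K,W=W)
cv2.imwrite("pics/w5.png",i)
E
```

```text
time: 7.58
eef_pos: [0.5114, -0.0717, 0.151]
eef_rot: [[-0.742, -0.671, -0.001], [-0.671, 0.742, 0.0], [0.0, 0.0, -1.0]]
wrist_force: [1.0, 0.9, -1.7]
opening: 0.0242
time: 7.83
eef_pos: [0.5117, -0.0695, 0.1509]
eef_rot: [[-0.742, -0.67, -0.001], [-0.67, 0.742, 0.001], [0.0, 0.001, -1.0]]
wrist_force: [-0.4, -0.4, -1.7]
opening: 0.0242
turn [ 0.06 -0.01 -0.2 ] shift after turn frame [-0.0004 -0.001   0.0009]
turn [-1.000e-02 -9.000e-02  1.798e+02] shift after turn frame [0.0004 0.001  0.0009]
shift now frame [-0.0004 -0.001   0.0009]
```

View pics/w5.png

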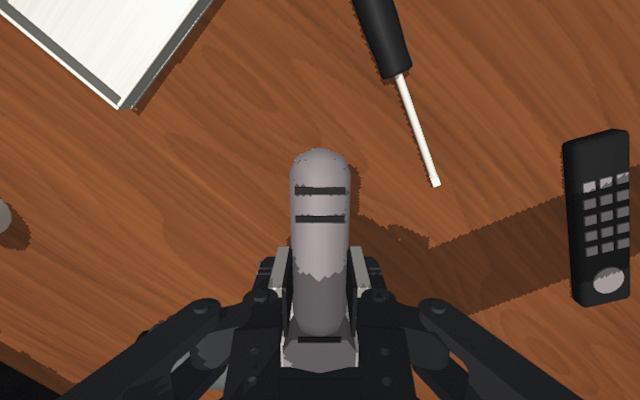

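```bash
python3 -m handwheel '[[255,0,-0.001,0.02,0,0,-0.2],[255,0,0,0.02,0,0,0],[255,0,0,0.018,0,0,0],[255,0,0,0.01,0,0,0],[255,0,0,0,0,0,0],[255,0,0,0,0,0,0]]'
python3 - <<'E'
from h import *
go([.5127,-.0699,.083],42.3+90)
i,K,W=cam("top");crop(i,270,160,350,235,8,"top6")
i,K,W=cam("scene");crop(i,290,160,370,250,8,"sc6")
E
```

```text
time: 8.38
eef_pos: [0.5127, -0.0696, 0.083]
eef_rot: [[-0.738, -0.674, -0.001], [-0.674, 0.738, 0.0], [0.0, 0.001, -1.0]]
wrist_force: [-0.2, -0.5, -1.4]
opening: 0.0243
turn [ 0.05 -0.02  0.11] shift after turn frame [ 0.0002 -0.0002  0.    ]
turn [ 3.0000e-02  8.0000e-02 -1.7989e+02] shift after turn frame [-0.0002  0.0002  0.    ]
shift now frame [ 0.0002 -0.0002  0.    ]
```

View pics/top6.png

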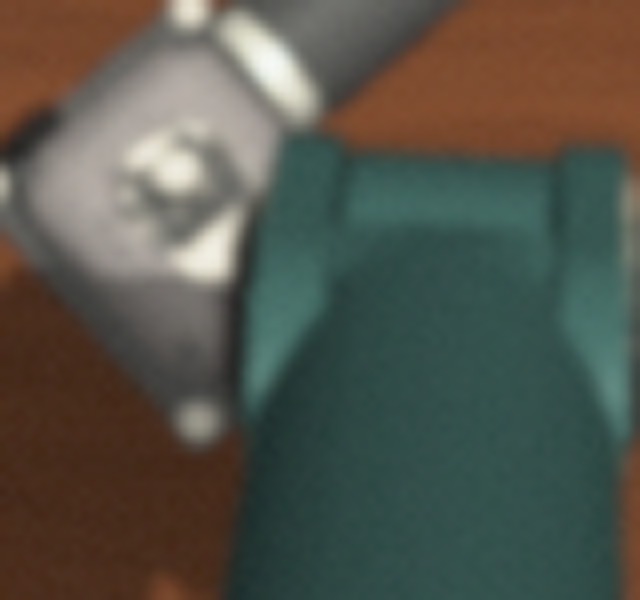

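View pics/sc6.png

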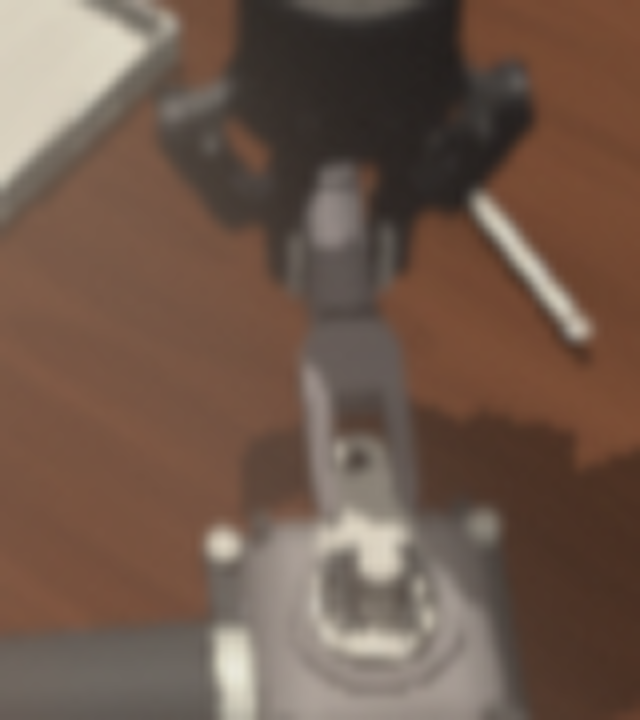

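The scene view shows the tines at (325,500) and (405,500), evenly either side of the crank and the shaft at (375,560). I'll lower until contact.

```bash
python3 -m handwheel '[[255,0,0,0.002,0,0,0],[255,0,0,0.0015,0,0,0],[255,0,0,0,0,0,0],[255,0,0,0,0,0,0]]'; python3 -m handwheel '[[255,0,0,0.001,0,0,0],[255,0,0,0,0,0,0],[255,0,0,0,0,0,0]]';python3 -m handwheel '[[255,0,0,0.001,0,0,0],[255,0,0,0,0,0,0],[255,0,0,0,0,0,0]]'
```

```text
time: 8.82
eef_pos: [0.5129, -0.0707, 0.08]
eef_rot: [[-0.74, -0.673, 0.001], [-0.673, 0.74, -0.0], [-0.0, -0.0, -1.0]]
wrist_force: [0.1, -0.3, -0.9]
opening: 0.0247
time: 9.07
eef_pos: [0.5128, -0.0707, 0.0787]
eef_rot: [[-0.74, -0.673, 0.0], [-0.673, 0.74, 0.0], [-0.0, -0.0, -1.0]]
wrist_force: [-0.3, -0.2, -1.6]
opening: 0.0247
time: 9.32
eef_pos: [0.5129, -0.0707, 0.0778]
eef_rot: [[-0.74, -0.673, 0.0], [-0.673, 0.74, 0.0], [-0.0, -0.0, -1.0]]
wrist_force: [-0.5, -0.1, 0.2]
opening: 0.0246
```

```bash
python3 -m handwheel '[[255,-0.003,0.0008,0.0006,0,0,0],[255,-0.004,0,0,0,0,0],[255,-0.004,0,0,0,0,0],[255,-0.004,0,0,0,0,0],[255,0,0,0,0,0,0]]' 80; python3 - <<'E'
from h import *
i,K,W=cam("scene");crop(i,290,160,370,250,8,"sc7")
E
```

```text
time: 9.73
eef_pos: [0.5248, -0.0591, 0.0776]
eef_rot: [[-0.739, -0.674, 0.002], [-0.674, 0.739, 0.0], [-0.002, -0.001, -1.0]]
wrist_force: [1.0, 1.1, 3.1]
opening: 0.0243
```

View pics/sc7.png

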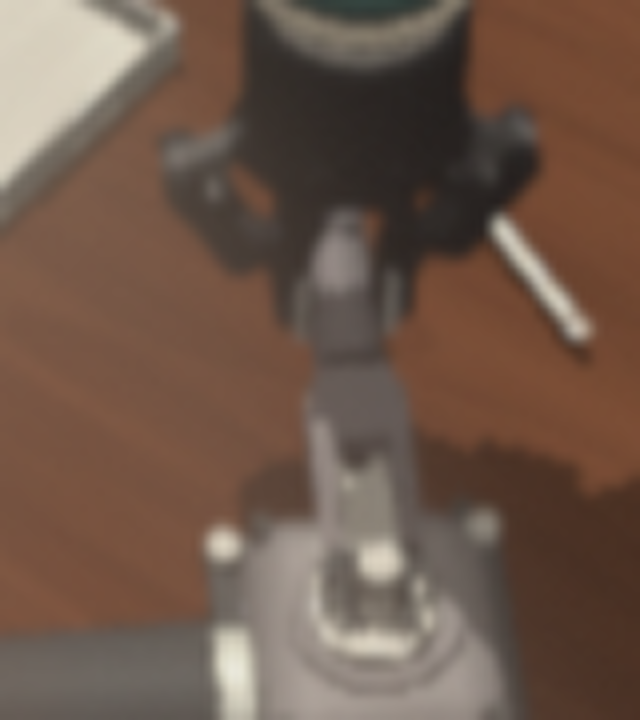

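```bash
python3 -m handwheel '[[255,-0.004,0,0,0,0,0],[255,-0.004,0,0,0,0,0],[255,-0.004,0,0,0,0,0],[255,0,0,0,0,0,0],[255,0,0,0,0,0,0]]' 80; python3 -m handwheel '[[255,-0.004,0,0,0,0,0],[255,-0.004,0,0,0,0,0],[255,-0.004,0,0,0,0,0],[255,0,0,0,0,0,0],[255,0,0,0,0,0,0]]'; python3 - <<'E'
from h import *
i,K,W=cam("scene");crop(i,290,160,370,250,8,"sc8")
E
```

```text
time: 10.2
eef_pos: [0.5332, -0.0516, 0.0777]
eef_rot: [[-0.739, -0.673, 0.002], [-0.673, 0.739, 0.0], [-0.001, -0.001, -1.0]]
wrist_force: [-0.1, -0.2, 6.8]
opening: 0.0242
time: 10.62
eef_pos: [0.5417, -0.0441, 0.0779]
eef_rot: [[-0.74, -0.673, 0.001], [-0.673, 0.74, -0.001], [-0.0, -0.001, -1.0]]
wrist_force: [-3.2, -2.3, 8.8]
opening: 0.0242
```

View pics/sc8.png

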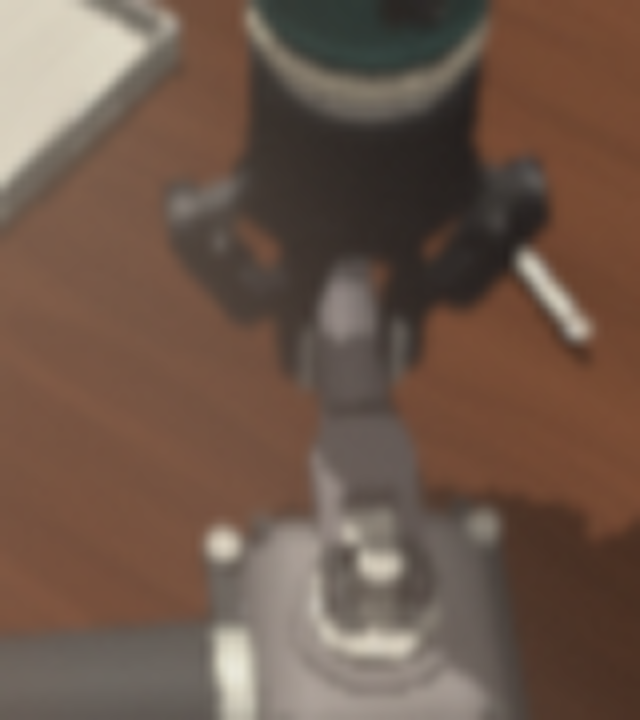

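```bash
python3 -m handwheel '[[255,-0.004,0,0,0,0,0],[255,-0.004,0,0,0,0,0],[255,-0.004,0,0,0,0,0],[255,0,0,0,0,0,0]]' 100; python3 -m handwheel '[[255,-0.004,0,0,0,0,0],[255,-0.004,0,0,0,0,0],[255,-0.004,0,0,0,0,0],[255,0,0,0,0,0,0],[255,0,0,0,0,0,0]]'
```

```text
time: 11.0
eef_pos: [0.5499, -0.0371, 0.0781]
eef_rot: [[-0.74, -0.673, -0.001], [-0.673, 0.74, -0.002], [0.002, -0.001, -1.0]]
wrist_force: [-4.9, -4.2, 12.2]
opening: 0.0236
time: 11.42
eef_pos: [0.5574, -0.0308, 0.0781]
eef_rot: [[-0.741, -0.672, -0.004], [-0.672, 0.741, -0.003], [0.005, -0.0, -1.0]]
wrist_force: [-7.7, -7.7, 16.9]
opening: 0.0234
```

```bash
python3 -m handwheel '[[255,-0.002,0,0,0,0,0],[255,-0.002,0,0,0,0,0],[255,0,0,0,0,0,0],[255,0,0,0,0,0,0]]'; python3 -m handwheel '[[255,-0.002,0,0,0,0,0],[255,0,0,0,0,0,0],[255,0,0,0,0,0,0]]'; python3 - <<'E'
from h import *
i,K,W=cam("scene");crop(i,290,160,370,250,8,"sc9")
s=read_state();d=np.array([.6125,.021])-s['eef_pos'][:2];print(d@[.7396,.673],d@[-.673,.7396])
E
```

```text
time: 11.75
eef_pos: [0.5615, -0.0269, 0.0782]
eef_rot: [[-0.74, -0.672, -0.001], [-0.672, 0.74, -0.002], [0.002, -0.001, -1.0]]
wrist_force: [-4.5, -5.3, 13.3]
opening: 0.0238
time: 12.0
eef_pos: [0.5627, -0.0259, 0.0782]
eef_rot: [[-0.741, -0.672, -0.002], [-0.672, 0.741, -0.003], [0.003, -0.001, -1.0]]
wrist_force: [-5.8, -5.4, 14.7]
opening: 0.0235
0.06840236700929045 0.0011173021074183497
```

View pics/sc9.png

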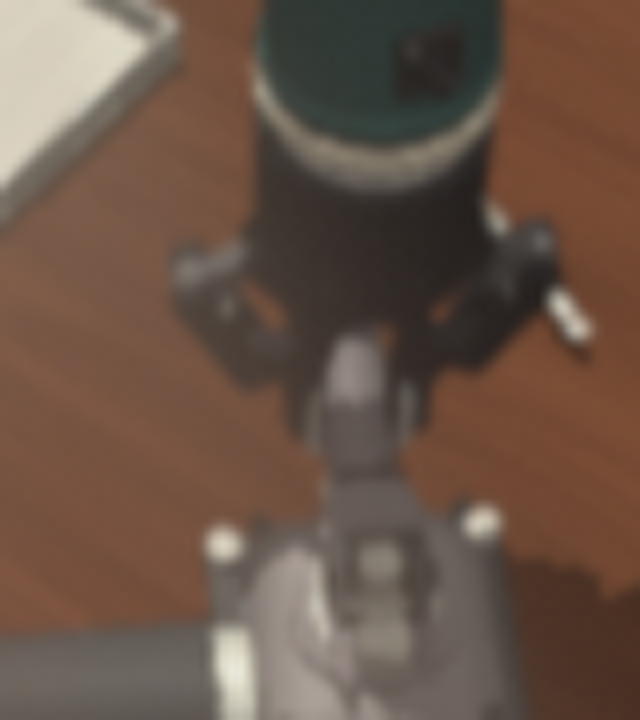

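```bash
python3 -m handwheel '[[255,-0.002,0.0005,0,0,0,0],[255,0,0,0,0,0,0],[255,0,0,0,0,0,0]]'; python3 -m handwheel '[[255,-0.002,0,0,0,0,0],[255,0,0,0,0,0,0],[255,0,0,0,0,0,0],[255,0,0,0,0,0,0]]'; python3 - <<'E'
from h import *
s=read_state();d=np.array([.6125,.021])-s['eef_pos'][:2];print(d@[.7396,.673],d@[-.673,.7396])
E
```

```text
time: 12.3
eef_pos: [0.5639, -0.0243, 0.0782]
eef_rot: [[-0.741, -0.672, -0.001], [-0.672, 0.741, -0.003], [0.003, -0.001, -1.0]]
wrist_force: [-5.2, -6.0, 15.0]
opening: 0.0236
time: 12.63
eef_pos: [0.5645, -0.0238, 0.0782]
eef_rot: [[-0.741, -0.672, -0.003], [-0.671, 0.741, -0.004], [0.005, -0.0, -1.0]]
wrist_force: [-7.1, -7.3, 17.5]
opening: 0.024
0.06565976925145639 0.0007919925218992155
```

```bash
python3 -m handwheel '[[255,-0.002,0,0,0,0,0],[255,0,0,0,0,0,0],[255,0,0,0,0,0,0],[255,0,0,0,0,0,0]]'; python3 - <<'E'
from h import *
s=read_state();d=np.array([.6125,.021])-s['eef_pos'][:2];print(d@[.7396,.673],d@[-.673,.7396])
i,K,W=cam("scene");crop(i,305,190,355,250,10,"sc10");np.savez("s10.npz",K=K,W=W)
i,K,W=cam("wrist");cv2.imwrite("pics/w10.png",i)
E
```

```text
time: 12.97
eef_pos: [0.5645, -0.0237, 0.0782]
eef_rot: [[-0.741, -0.671, -0.006], [-0.671, 0.741, -0.005], [0.008, 0.001, -1.0]]
wrist_force: [-11.8, -10.5, 20.2]
opening: 0.0237
0.06557814990173916 0.0008098283555415091
```

View pics/sc10.png

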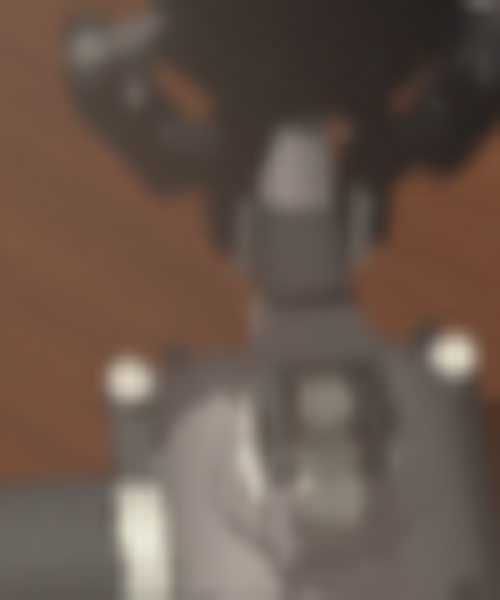

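View pics/w10.png

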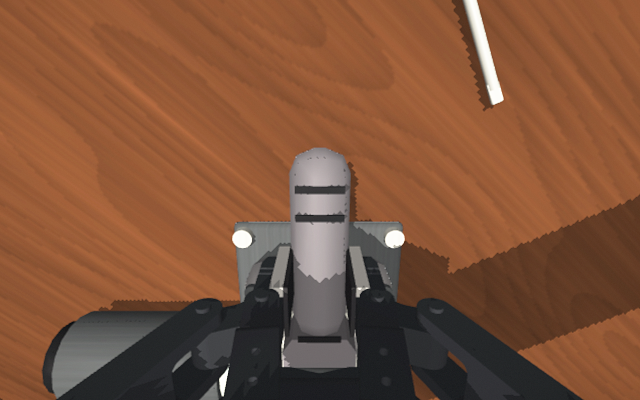

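The wedge has reached a hard stop: force rose from 10 to 16 N with no further travel, and the tail is still at (320,148), so it hasn't slipped in the grip. I'll withdraw it flat.

```bash
python3 -m handwheel '[[255,0.006,0,0,0,0,0],[255,0.007,0,-0.0005,0,0,0],[255,0.007,0,0,0,0,0],[255,0.007,0,0,0,0,0],[255,0.007,0,0,0,0,0],[255,0.007,0,0,0,0,0],[255,0.007,0,0,0,0,0],[255,0.008,0,0,0,0,0],[255,0.008,0,0,0,0,0],[255,0.008,0,0,0,0,0],[255,0.008,0,0,0,0,0],[255,0,0,0,0,0,0]]'; python3 - <<'E'
from h import *
s=read_state();d=np.array([.6125,.021])-s['eef_pos'][:2];print(d@[.7396,.673],d@[-.673,.7396])
i,K,W=cam("scene");crop(i,290,160,370,250,8,"sc11")
E
```

```text
time: 14.07
eef_pos: [0.506, -0.0749, 0.0772]
eef_rot: [[-0.741, -0.672, -0.003], [-0.672, 0.741, -0.001], [0.003, 0.001, -1.0]]
wrist_force: [-1.5, -1.0, 4.6]
opening: 0.0235
0.1432589585561732 -0.0007674832862335367
```

View pics/sc11.png

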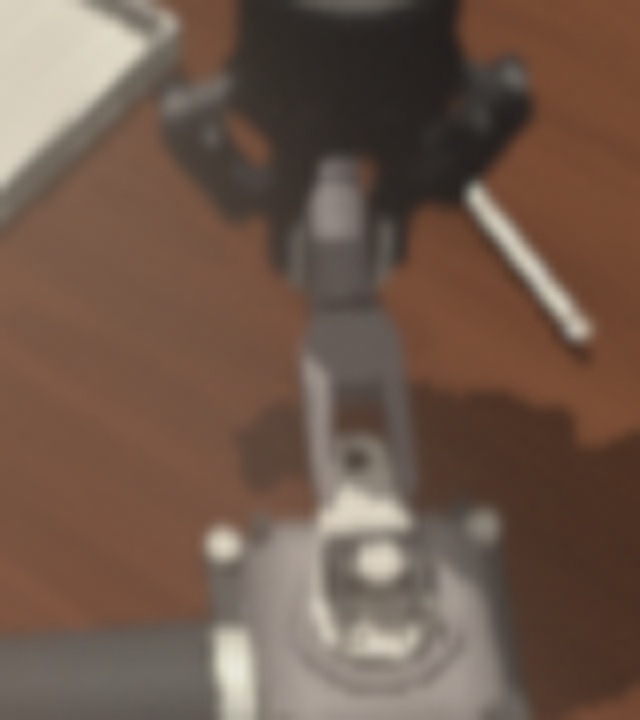

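```bash
python3 -m handwheel '[[255,0.01,0,-0.03,0,0,0],[255,0,0,-0.04,0,0,0],[255,-0.0242,0.0286,0,0,0,0],[255,-0.0242,0.0286,0,0,0,0],[255,-0.0242,0.0286,0,0,0,0],[255,-0.0242,0.0286,0,0,0,0],[255,-0.0242,0.0286,0,0,0,0],[255,-0.0242,0.0286,0,0,0,0],[255,-0.0242,0.0286,0,0,0,0],[255,-0.0242,0.0286,0,0,0,0],[255,-0.0242,0.0286,0,0,0,0],[255,-0.0242,0.0286,0,0,0,0]]'; python3 -m handwheel '[[255,0,0,0,0,0,6.75],[255,0,0,0,0,0,6.75],[255,0,0,0,0,0,6.75],[255,0,0,0,0,0,6.75],[255,0,0,0,0,0,6.75],[255,0,0,0,0,0,6.75],[255,0,0,0,0,0,6.75],[255,0,0,0,0,0,6.75],[255,0,0,0.02,0,0,6.75],[255,0,0,0.03,0,0,6.75],[255,0,0,0.02,0,0,0],[255,0,0,0,0,0,0]]'; python3 - <<'E'
from h import *
go([.491,.306,.024],64.7)
E
```

```text
time: 15.12
eef_pos: [0.4857, 0.2956, 0.1463]
eef_rot: [[-0.739, -0.673, -0.003], [-0.673, 0.739, -0.002], [0.004, 0.0, -1.0]]
wrist_force: [1.3, -0.4, -1.2]
opening: 0.0239
time: 16.12
eef_pos: [0.4833, 0.2923, 0.0726]
eef_rot: [[-0.905, 0.425, -0.009], [0.425, 0.905, -0.007], [0.005, -0.01, -1.0]]
wrist_force: [-0.8, 0.8, -0.8]
opening: 0.0237
turn [-0.57 -0.29  0.16] shift after turn frame [-0.0011  0.0156  0.0486]
turn [   0.46   -0.9  -179.84] shift after turn frame [ 0.0011 -0.0156  0.0486]
shift now frame [-0.0014  0.0161  0.0484]
```

```bash
python3 -m handwheel '[[255,0,0.0156,0.02,-0.3,-0.2,0],[255,0,0,0.015,0,0,0],[255,0,0,0.01,0,0,0],[255,0,0,0.002,0,0,0],[255,0,0,0,0,0,0],[255,0,0,0,0,0,0]]'; python3 -m handwheel '[[255,0,0,0.0015,0,0,0],[255,0,0,0,0,0,0],[255,0,0,0,0,0,0]]'
```

```text
time: 16.62
eef_pos: [0.4944, 0.3085, 0.0313]
eef_rot: [[-0.905, 0.426, 0.006], [0.426, 0.905, 0.003], [-0.004, 0.005, -1.0]]
wrist_force: [0.9, 0.4, -0.9]
opening: 0.024
time: 16.87
eef_pos: [0.4943, 0.3089, 0.0298]
eef_rot: [[-0.905, 0.426, 0.006], [0.426, 0.905, 0.004], [-0.004, 0.006, -1.0]]
wrist_force: [-0.1, 1.0, -1.9]
opening: 0.0236
```

```bash
python3 -m handwheel '[[255,0,0,0.003,0.3,0.2,0],[255,0,0,0.0025,0,0,0],[255,0,0,0,0,0,0],[255,0,0,0,0,0,0]]'; python3 -m handwheel '[[255,0,0,0.0015,0,0,0],[255,0,0,0,0,0,0],[255,0,0,0,0,0,0]]'
```

```text
time: 17.2
eef_pos: [0.4939, 0.3087, 0.0233]
eef_rot: [[-0.905, 0.426, -0.0], [0.426, 0.905, -0.0], [0.0, -0.0, -1.0]]
wrist_force: [0.6, 0.3, -1.4]
opening: 0.0237
time: 17.45
eef_pos: [0.4942, 0.3089, 0.0223]
eef_rot: [[-0.905, 0.426, 0.0], [0.426, 0.905, 0.0], [-0.0, 0.0, -1.0]]
wrist_force: [-0.2, -0.4, -0.0]
opening: 0.0238
```

```bash
python3 -m handwheel '[[0,0,0,0,0,0,0],[0,0,0,0,0,0,0],[0,0,0,0,0,0,0],[0,0,0,0,0,0,0],[0,0,0,0,0,0,0],[0,0,0,-0.02,0,0,0],[0,0,0,-0.04,0,0,0],[0,0,0,-0.04,0,0,0],[0,0,0,-0.04,0,0,-6.76],[0,0,0,-0.035,0,0,-6.76],[0,0,0,0,0,0,-6.76],[0,0,0,0,0,0,-6.76]]' ; python3 -m handwheel '[[0,0,0,0,0,0,-6.76],[0,0,0,0,0,0,-6.76],[0,0,0,0,0,0,-6.76],[0,0,0,0,0,0,-6.76],[0,0,0,0,0,0,-6.76],[0,0,0,0,0,0,-6.76],[0,0,0,0,0,0,0]]'
python3 - <<'E'
from h import *
go([.609,.016,.2],42.3+90)
i,K,W=cam("scene");crop(i,390,200,490,300,6,"sc12")
E
```

```text
time: 18.45
eef_pos: [0.4953, 0.3098, 0.2004]
eef_rot: [[-0.999, -0.038, 0.005], [-0.038, 0.999, 0.004], [-0.005, 0.003, -1.0]]
wrist_force: [-0.7, -0.1, -1.5]
opening: 0.0855
time: 19.03
eef_pos: [0.494, 0.3086, 0.1971]
eef_rot: [[-0.737, -0.676, -0.0], [-0.676, 0.737, 0.0], [0.0, 0.0, -1.0]]
wrist_force: [-0.4, -0.4, -0.4]
opening: 0.0854
turn [ 0.01 -0.    0.26] shift after turn frame [ 0.1119 -0.2938 -0.0029]
turn [ 0.0000e+00  2.0000e-02 -1.7974e+02] shift after turn frame [-0.1119  0.2938 -0.0029]
shift now frame [ 0.1133 -0.2933 -0.003 ]
```

View pics/sc12.png

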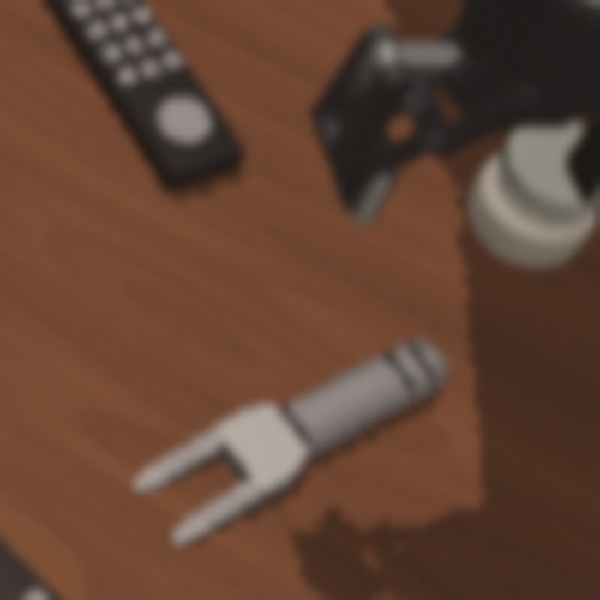

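The wedge lies flat on the console, with its fork at (160,510) and tail at (440,365) in the crop, clear of everything. Next I'll look at the clip from above.

```bash
python3 -m handwheel '[[0,0.0142,-0.0367,0,0,0,0.2],[0,0.0142,-0.0367,0,0,0,0],[0,0.0142,-0.0367,0,0,0,0],[0,0.0142,-0.0367,0,0,0,0],[0,0.0142,-0.0367,0,0,0,0],[0,0.0142,-0.0367,0,0,0,0],[0,0.0142,-0.0367,0,0,0,0],[0,0.0142,-0.0367,0,0,0,0],[0,0,0,0.02,0,0,0],[0,0,0,0.02,0,0,0],[0,0,0,0,0,0,0],[0,0,0,0,0,0,0]]' 
python3 - <<'E'
from h import *
i,K,W=cam("wrist");np.savez("w13.npz",K=K,W=W);s=read_state();print(s['eef_pos'],s['time'])
cv2.imwrite("pics/w13.png",i)
crop(i,240,90,400,250,4,"w13c")
i,K,W=cam("scene");crop(i,305,190,355,250,10,"sc13")
E
```

```text
time: 20.08
eef_pos: [0.6065, 0.0153, 0.1563]
eef_rot: [[-0.742, -0.671, -0.003], [-0.671, 0.742, -0.0], [0.002, 0.002, -1.0]]
wrist_force: [-0.8, -0.5, 0.9]
opening: 0.0855
[0.60732934 0.01567731 0.15742104] 20.1333
```

View pics/w13.png

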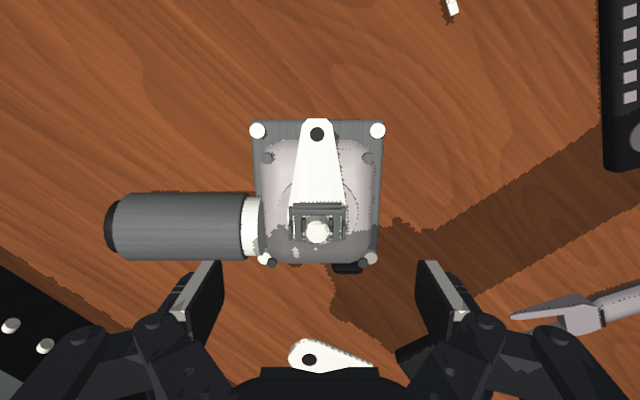

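View pics/w13c.png

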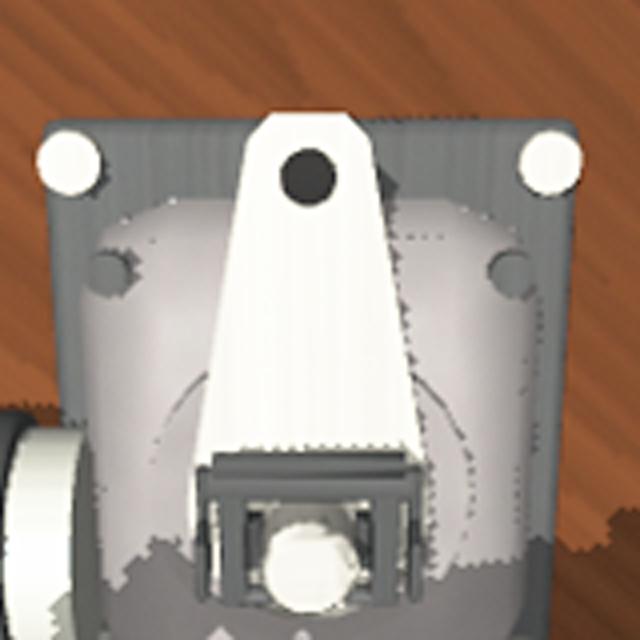

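View pics/sc13.png

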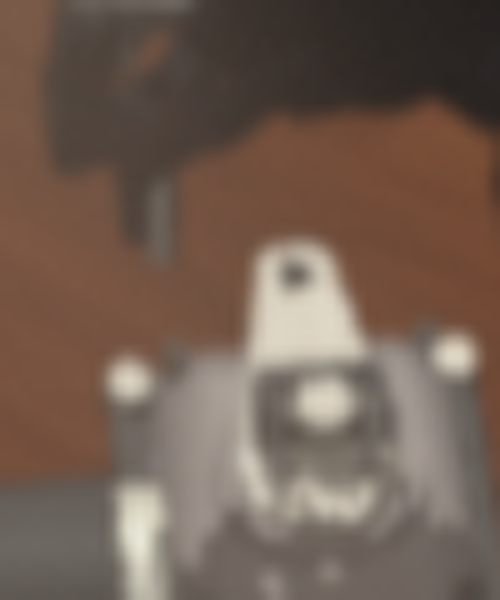

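```bash
python3 - <<'E'
from h import *
c=np.load("w13.npz");K,W=c['K'],c['W']
y=np.radians(42.3);Rz=np.array([[np.cos(y),-np.sin(y),0],[np.sin(y),np.cos(y),0],[0,0,1]])
S=np.array([.6125,.021,.056])
pr=lambda p:((np.array(w2p(K,W,S+Rz@np.array(p)))-[240,90])*4).round(0)
print("shafttop",pr([0,0,.028]),"end",pr([-.08,0,0]))
for zc in(6,10,14,16):
    print(zc,"ears",[pr([x,yy,(zc+10)/1000]) for yy in(.019,-.019) for x in(-.006,.006)],"lip",pr([-.0185,0,zc/1000+.004]))
E
```

```text
shafttop [314. 567.] end [312.  46.]
6 ears [array([426., 505.]), array([425., 570.]), array([201., 506.]), array([204., 571.])] lip [314. 424.]
10 ears [array([428., 514.]), array([427., 580.]), array([200., 515.]), array([202., 581.])] lip [314. 431.]
14 ears [array([430., 523.]), array([429., 590.]), array([198., 524.]), array([200., 591.])] lip [314. 439.]
16 ears [array([431., 528.]), array([430., 595.]), array([197., 529.]), array([199., 596.])] lip [314. 443.]
```

The clip now shows raised: the ear fronts at (200,600) and the lip at (310,455) match the projection for a clip centre about 14–16 mm above the face. I'll line up the grasp on the ears.

```bash
python3 - <<'E'
from h import *
go([.6129,.0206,.083],42.3+90)
E
```

```text
turn [-0.04  0.07 -0.1 ] shift after turn frame [-0.0069  0.0001  0.0751]
turn [1.100e-01 7.000e-02 1.799e+02] shift after turn frame [ 0.0069 -0.0001  0.0751]
shift now frame [-0.0069  0.0002  0.0751]
```

```bash
python3 -m handwheel '[[0,-0.0069,0.0001,0.02,0,0,0],[0,0,0,0.02,0,0,0],[0,0,0,0.015,0,0,0],[0,0,0,0,0,0,0],[0,0,0,0,0,0,0]]' 20
python3 - <<'E'
from h import *
i,K,W=cam("wrist");np.savez("w14.npz",K=K,W=W);s=read_state()
go([.6129,.0206,.083],42.3+90)
cv2.imwrite("pics/w14.png",i)
E
```

```text
time: 20.6
eef_pos: [0.6126, 0.0204, 0.1028]
eef_rot: [[-0.74, -0.672, 0.0], [-0.672, 0.74, 0.0], [-0.0, -0.0, -1.0]]
wrist_force: [0.1, 0.0, 0.3]
opening: 0.0854
turn [-0.07  0.09 -0.07] shift after turn frame [0.     0.0004 0.0205]
turn [1.5000e-01 1.1000e-01 1.7993e+02] shift after turn frame [-0.     -0.0004  0.0205]
shift now frame [0.0001 0.0005 0.0205]
```

View pics/w14.png

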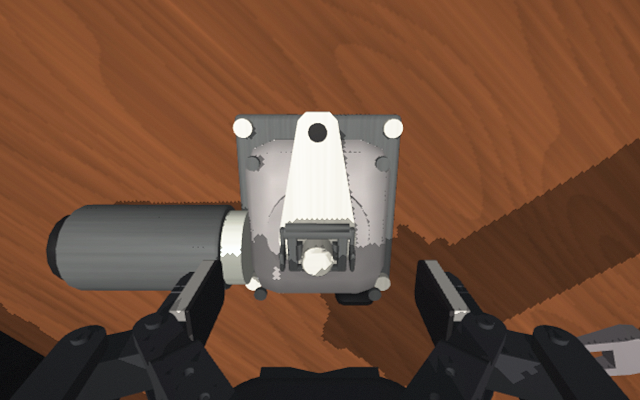

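```bash
python3 -m handwheel '[[0,0,0.0003,0.012,0,0,0],[0,0,0,0.008,0,0,0],[0,0,0,0,0,0,0],[90,0,0,0,0,0,0],[110,0,0,0,0,0,0],[130,0,0,0,0,0,0],[150,0,0,0,0,0,0],[170,0,0,0,0,0,0],[190,0,0,0,0,0,0],[190,0,0,0,0,0,0]]' 25
python3 - <<'E'
from h import *
i,K,W=cam("wrist");s=read_state();print(s['opening'],s['eef_pos'],s['wrist_force'])
cv2.imwrite("pics/w15.png",i)
i,K,W=cam("scene");crop(i,290,170,370,250,8,"sc15")
E
```

```text
time: 21.48
eef_pos: [0.6127, 0.0197, 0.0825]
eef_rot: [[-0.741, -0.672, 0.001], [-0.672, 0.741, -0.0], [-0.001, -0.001, -1.0]]
wrist_force: [1.8, -1.8, 1.4]
opening: 0.0371
0.03722591685717106 [0.61270541 0.01970967 0.08248657] [ 1.56861561 -1.72320727  0.44824322]
```

View pics/w15.png

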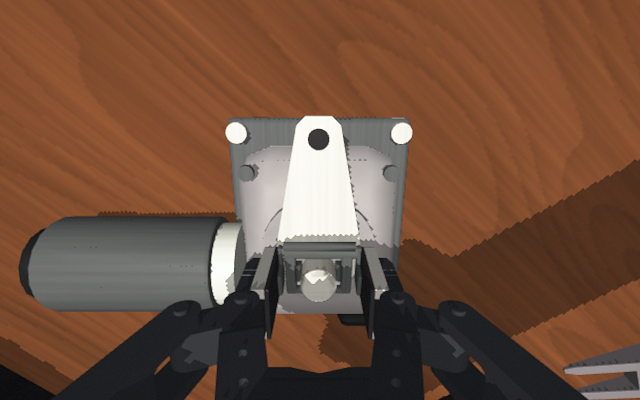

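The fingers hold the ears (opening 37 mm), one each side of the shaft at (318,285). Lifting.

```bash
python3 -m handwheel '[[200,0,0,0,0,0,0],[200,0,0,-0.004,0,0,0],[200,0,0,-0.006,0,0,0],[200,0,0,-0.008,0,0,0],[200,0,0,-0.01,0,0,0],[200,0,0,-0.012,0,0,0],[200,0,0,-0.015,0,0,0],[200,0,0,-0.02,0,0,0],[200,0,0,-0.02,0,0,0],[200,0,0,0,0,0,0]]' 40
python3 - <<'E'
from h import *
i,K,W=cam("wrist");s=read_state();print(s['opening'],s['eef_pos'],s['wrist_force'])
cv2.imwrite("pics/w16.png",i)
go([.483,-.282,.18],42.3+90)
go([.483,-.282,.18],90)
E
```

```text
time: 22.42
eef_pos: [0.6143, 0.0208, 0.1825]
eef_rot: [[-0.74, -0.672, 0.007], [-0.672, 0.74, 0.001], [-0.006, -0.004, -1.0]]
wrist_force: [0.3, -0.9, 0.8]
opening: 0.0368
0.03704413103037512 [0.6134119  0.02072541 0.18048347] [-0.38300331 -0.28233358 -0.61114381]
turn [-0.15  0.25 -0.06] shift after turn frame [ 0.3002 -0.1361  0.0005]
turn [  0.39   0.24 179.94] shift after turn frame [-0.3002  0.1361  0.0005]
shift now frame [ 0.3001 -0.1364 -0.0005]
turn [-0.05  0.3  42.24] shift after turn frame [ 0.1304 -0.3027  0.0005]
turn [-3.7000e-01 -7.0000e-02 -1.3776e+02] shift after turn frame [-0.1304  0.3027  0.0005]
shift now frame [ 0.3001 -0.1364 -0.0005]
```

View pics/w16.png

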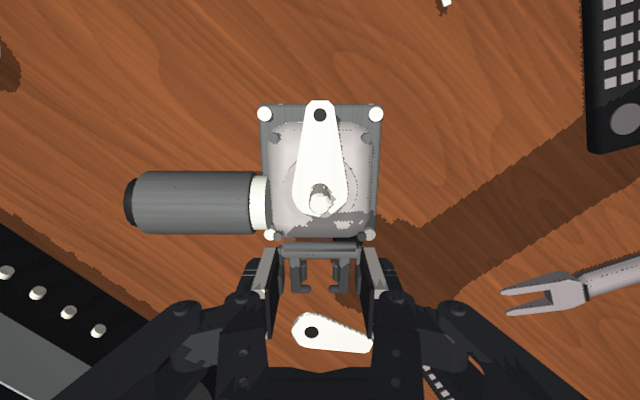

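```bash
python3 -m handwheel '[[200,0.0333,-0.0152,0,0,0,0],[200,0.0333,-0.0152,0,0,0,0],[200,0.0333,-0.0152,0,0,0,0],[200,0.0333,-0.0152,0,0,0,0],[200,0.0333,-0.0152,0,0,0,0],[200,0.0333,-0.0152,0,0,0,0],[200,0.0333,-0.0152,0,0,0,0],[200,0.0333,-0.0152,0,0,0,0],[200,0.0333,-0.0152,0,0,0,0],[200,0,0,0.03,0,0,0],[200,0,0,0,0,0,0],[200,0,0,0,0,0,0]]'
python3 - <<'E'
from h import *
i,K,W=cam("wrist");s=read_state();print(s['opening'],s['eef_pos'],s['wrist_force'])
cv2.imwrite("pics/w17.png",i);np.savez("w17.npz",K=K,W=W)
go([.483,-.282,.024],42.3+90)
E
```

```text
time: 23.47
eef_pos: [0.4807, -0.2817, 0.1458]
eef_rot: [[-0.741, -0.672, -0.004], [-0.672, 0.741, 0.003], [0.001, 0.004, -1.0]]
wrist_force: [0.7, 0.8, 0.5]
opening: 0.0365
0.036694714406725455 [ 0.48202016 -0.28145874  0.14686542] [ 0.08763491 -0.74549571 -0.19718122]
turn [ 0.11  0.01 -0.02] shift after turn frame [-0.0004 -0.0011  0.1229]
turn [ 1.0000e-02 -1.8000e-01  1.7998e+02] shift after turn frame [0.0004 0.0011 0.1229]
shift now frame [-0.0003 -0.0013  0.1229]
```

View pics/w17.png

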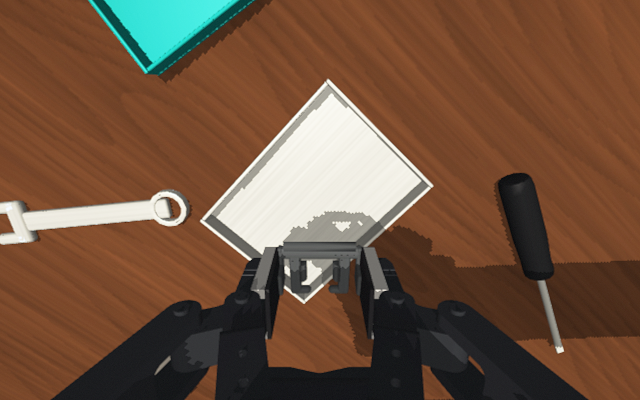

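```bash
python3 - <<'E'
from h import *
c=np.load("w17.npz");K,W=c['K'],c['W']
p=[p2w(K,W,u,v,.022) for u,v in((328,80),(432,185),(305,302),(203,220))]
print(np.round(p,3),np.mean(p,0))
E
```

```text
[[ 0.413 -0.334  0.022]
 [ 0.415 -0.221  0.022]
 [ 0.562 -0.224  0.022]
 [ 0.558 -0.336  0.022]] [ 0.48689046 -0.27860993  0.022     ]
```

```bash
python3 -m handwheel '[[200,-0.004,0,0.03,0,0,0],[200,0,0,0.03,0,0,0],[200,0,0,0.025,0,0,0],[200,0,0,0.02,0,0,0],[200,0,0,0.01,0,0,0],[200,0,0,0.004,0,0,0],[200,0,0,0.002,0,0,0],[200,0,0,0,0,0,0],[200,0,0,0,0,0,0]]'
```

```text
time: 24.27
eef_pos: [0.4861, -0.2802, 0.0274]
eef_rot: [[-0.74, -0.672, 0.002], [-0.672, 0.74, -0.001], [-0.001, -0.002, -1.0]]
wrist_force: [-1.0, 0.1, -0.1]
opening: 0.0365
```

```bash
python3 -m handwheel '[[200,0,0,0.003,0,0,0],[200,0,0,0,0,0,0],[200,0,0,0,0,0,0],[200,0,0,0.002,0,0,0],[200,0,0,0,0,0,0],[200,0,0,0,0,0,0]]'
python3 - <<'E'
from h import *
i,K,W=cam("wrist");cv2.imwrite("pics/w18.png",i)
E
```

```text
time: 24.77
eef_pos: [0.4851, -0.28, 0.0211]
eef_rot: [[-0.741, -0.672, 0.0], [-0.672, 0.741, -0.0], [-0.0, -0.0, -1.0]]
wrist_force: [1.0, -0.3, -0.2]
opening: 0.0368
```

View pics/w18.png

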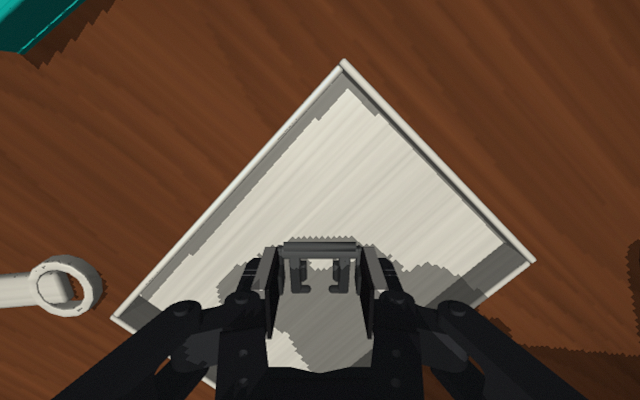

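```bash
python3 -m handwheel '[[110,0,0,0,0,0,0],[100,0,0,0,0,0,0],[90,0,0,0,0,0,0],[80,0,0,0,0,0,0],[80,0,0,-0.01,0,0,0],[80,0,0,-0.02,0,0,0],[60,0,0,-0.03,0,0,0],[0,0,0,-0.04,0,0,0],[0,0,0,-0.04,0,0,0],[0,0,0,-0.02,0,0,0],[0,0,0,0,0,0,0],[0,0,0,0,0,0,0]]'
python3 - <<'E'
from h import *
i,K,W=cam("wrist");cv2.imwrite("pics/w19.png",i)
i,K,W=cam("scene");cv2.imwrite("pics/sc19.png",i)
E
```

```text
time: 25.82
eef_pos: [0.4857, -0.2803, 0.1832]
eef_rot: [[-0.741, -0.672, 0.003], [-0.672, 0.741, -0.002], [-0.002, -0.003, -1.0]]
wrist_force: [-1.2, -0.4, -0.7]
opening: 0.0856
```

View pics/w19.png

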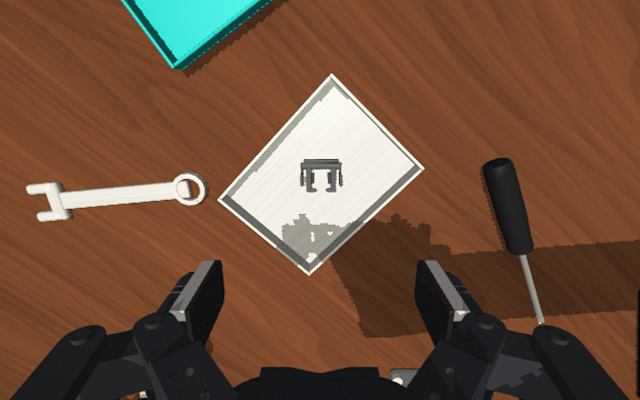

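View pics/sc19.png

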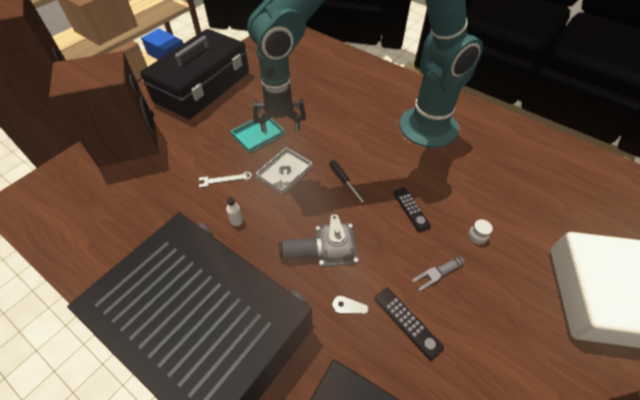

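The clip lies in the middle of the tray at (320,175). In the scene view, the wedge lies flat at (438,272), the bystanders look unmoved, and the gripper is clear. I'll hand in.

```bash
python3 - <<'E'
from h import *
print(arm.hand_in())
E
```

```text
the job is handed in; nothing more can be done
None
```

The job is done and handed in at about 26 s, and every check I made pointed to success; no verdict is reported.

- **Freeing the clip:** I slid the wedge flat along the crank under the clip's heel until it met a hard stop on the shaft. The force rose from 10 to 16 N with no further travel, and the wedge did not slip in the grip. I then withdrew it, and the wrist image put the clip about 8 mm or more above its seat. Only after that did I grip it by the ears.
- **Clip:** I lifted it off the shaft and released it. The last wrist image shows it lying near the middle of the steel tray, and the tray looks level and in place.
- **Wedge:** I laid it back flat, close to where it started. It is well over 100 mm from the shaft and clear of the tray.
- **Bystanders:** In the last scene image none of them looks moved, and the gripper was clear of everything.

Two small things did not quite agree. The stop came with the wedge about 1.5 mm nearer the shaft than my estimate, and the measured sideways position of the shaft varied by about 1 mm. Both are within the roughly 2 mm camera calibration.

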